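Stow the drive plug in the torque tester's latched bay

ROBOT

A 6-joint arm with a two-finger parallel gripper is mounted at the origin on the work surface. World frame = base frame: x ahead of the robot, y to its left, z up, the work surface at z = 0. Lengths are in m, angles in rad, forces in N, time in s.
With the tool pointing down it reaches from about 0.35 to 0.775 m from the base axis. Payload 5.5 kg.
Tool frame: the origin (TCP) lies midway between the tips of the shut fingers; the grasp point (between the pads) lies 19 mm behind it; z points along the fingers, x is the direction in which the jaws open and shut, and the axes are right-handed (so a half turn about z gives the same grasp; the last joint's range is limited). The gripper opens to 85 mm and grips with 20 to 120 N. Pads are 22 mm wide; open, the fingers measure 114 mm over their backs; the gripper's body (76 mm by 85 mm) begins 54 mm behind the grasp point. The pads swing forward as they close: fully open they stand 13 mm farther back than shut.
Start: joints at [1.167, 0.313, 0.046, 1.304, 0, 1.431], TCP at [0.15, 0.555, 0.231] pointing down, gripper open.
Joint ranges: [-2.76, 2.76], [-0.86, 1.69], [-1.03, 1.26], [-2.2, 2.34], [-1.47, 1.5], [-3.14, 3.14]. Speed limits (rad/s): [2.57, 2.57, 3.14, 3.14, 3.14, 3.14].

INTERFACE

Orientations are given as a unit quaternion [w, x, y, z].
In Python, from workcell import env gives the robot as it stands.
- The arm moves only by the tool servo_tool, never from a script. Its argument "targets" is a list of rows, each an object with "xyz": the shift along the tool's x, y, z in m, a list of three; "twist": the turn, a rotation vector about the tool's x, y, z in rad, a list of three; "jaw": the opening, from 0 (shut) to 1 (fully open). A call has 1 to 12 rows; each row is the pose to reach, as a shift and turn from the pose commanded when the call began, along the tool's axes at that moment; what a row does not reach only later rows make up. A row lasts 1/12 s, in which the tool goes at most 41.7 mm and 7.16 degrees, less where a joint would pass 70% of its speed; a pose out of reach is approached as far as the arm can. A call with a gripper value outside its range is refused whole. The fingers move at their own pace and stop on an object; "squeeze" is the grip in N (left out, the last holds). Time passes only in rows, so rows that repeat a pose let the fingers close. It gives the time, the measured TCP pose, the force and the opening at its end, in the units of the state.
- env.get_state(): the state, without advancing time (a new reading comes with each control period).
- env.read_camera(name): name is "scene" or "top" or "wrist"; returns a dict with "color" (400x640x3 uint8, red, green, blue), "depth" (400x640 float32, m along the optical axis (not along the pixel's ray), 0 where there is no reading), "fx", "fy", "cx", "cy" (pixels), "eye" and "attitude" of the camera in the world. Camera axes: x right, y down, z forward; pixel columns grow to the right and rows downward; lengths in m; the calibration is good to about 2 mm. The wrist camera is an equidistant fisheye: a pixel r from the principal point sees the ray r / f radians off the axis. A picture is of the moment at which its call begins.
- env.hand_in(): hands the job in, once; it reports no verdict.
The state is a dict: "clock": time; "joint_pos": joint angles; "qvel": joint speeds; "tau": joint torques, N m; "tcp_pos": TCP position; "orientation": TCP orientation; "wrist_force": force on the tool from outside, world axes, zero at the start; "ft_torque": the same for the moment, N m; "finger_gap": finger opening in m.
Only numpy, scipy, OpenCV 4.12 (cv2) and the standard library are available. Lean on these libraries where they do the work, as an engineer would, in place of code of your own. Each camera call takes 0.05 s, during which the arm holds its last target. There are 200 camera calls.

TASK

Slide the red thumb latch on the torque tester sideways so that its sprung cover flies open, and set the blue drive plug down gently inside the bay, standing upright as you found it. Then swing the cover shut and press it until the latch snaps home, without disturbing the hex socket, orange stop block, black knob or spanner lying about.

Things in the scene. Friction and masses are not known exactly. Their poses are not given: they have to be found in the camera images.
- tester: Dark gray torque tester, fixed to the bench, 195 mm (x) by 210 mm (y) by 85 mm high. Origin at its underside on bench level; it reaches from x = -110 to +85 mm and y = -105 to +105 mm in its own frame; z up; its front (-x) faces the robot, give or take its yaw. In its flat top (z = 85 mm) is an open bay, x = -50 to +65 mm, y = -62 to +62 mm, floor at z = 30 mm, covered by the hinged cover. A low steel disc (15 mm radius, 4 mm high) on the top at x = 10, y = 88 mm is not used.
- latch_top (a point): Centre of the top of the latch's red thumb piece, moving with the latch; axes as the tester's. The thumb piece is a block 20 mm (x) by 14 mm (y) by 22 mm high, standing on the tester's top in front of the cover; with the latch home it is at x = -85, y = 0 mm in the tester's frame. Its steel bolt is beside it, 17 to 27 mm toward +x from its centre and 9 mm either side of it in y, up to 25 mm above the tester's top. At least 35 mm is free on both y sides of the thumb piece.
- latch (a joint): Travel of the thumb latch in m along the tester's +y: 0 = home, stop at 0.014. A spring pushes it home (1.5 N at home, 3.2 N at the stop). The cover is freed at about 0.005 to 0.009; the latch springs home when let go. The bolt's ramp lets the cover push it aside from above, so the cover snaps shut when pressed down fully (about 5 N near its front edge) with no hand on the latch.
- cover (a joint): Opening angle of the cover in rad: 0 = shut (rests at about 0.015 when latched), stop at 1.7 (a little past upright, leaning away from the robot). A spring drives it fully open in about one second when the latch frees it (about 1.5 N at the front edge when shut), and it stays open; it must be pushed shut against that spring.
- cover_hinge (a point): Middle of the cover's hinge line, fixed to the tester at x = 72, y = 0, z = 88.5 mm in its frame; axes as the tester's; the hinge runs along y and the cover lifts its -x edge. Nothing taller than 60 mm stands within 70 mm behind the tester.
- cover_edge (a point): Middle of the cover's free (front) edge at its outer (upper when shut) face, moving with the cover. The cover is a light gray plate 128 mm from hinge to free edge, 136 mm wide (y), 7 mm thick, its mid-plane through the hinge line. This point's z axis is the outer face's normal, and its x axis points from the free edge to the hinge. A small steel tab sticks 13 mm out of the free edge, under the latch bolt when shut.
- bay_floor (a point): Centre of the bay's floor, 30 mm above the bench; axes as the tester's. The bay is 115 mm (x) by 124 mm (y) and 55 mm deep.
- plug: Blue anodized aluminum drive plug standing on the bench, about 60 g, 42 mm tall: flange 36 mm across and 6 mm high at the foot, round body 28 mm across from 7 to 30 mm, then a 12.7 mm square drive up to 42 mm. Origin at the centre of its underside, z up.
- hex_socket: Bystander: satin steel hex bit socket standing on the bench, 26 mm across, 50 mm tall; origin at the centre of its underside.
- stop_block: Bystander: squat orange polymer bench stop block, 55 by 45 by 28 mm; origin at the centre of its underside.
- knurl_knob: Bystander: black knob standing on the bench, foot 40 mm across, 26 mm tall; origin at the centre of its underside.
- spanner: Bystander: small flat steel spanner about 150 mm long lying on the bench behind the tester to the left; origin on its underside near its middle, x along it.
Mind the look-alikes: they are no part of the job. Leave any green or turquoise look-alike of the plug alone.

How it is judged:
By the outcome, as a careful person would: the job done as asked, in the order asked, and still so for the second after the job is handed in, with the robot touching nothing.
It also fails if it takes over 72 s, if anything falls off the work surface, if the arm or the gripper's body presses on something with over 40 N, if the wrist force passes 120 N, or if a joint passes its speed limit or range.

## Working session

There is one attempt and no reset: what is moved stays moved. The work goes in short steps, Python scripts to look and compute and a tool call to move; the robot and the scene stay as the last step left them, time stands still between calls to the robot, and variables do not carry over. Pictures are saved under pics/ and viewed, about 8 in all and at most 12, crops included, and the job is handed in when it is done.

Besides the shell and the picture viewer there is one more tool, called after "Call:" as name(argument=value, ...) on one line, values as JSON. servo_tool: Moves the arm, as the interface text tells. Its arguments: {"type":"object","properties":{"targets":{"type":"array","items":{"type":"object","properties":{"xyz":{"type":"array","items":{"type":"number"}},"twist":{"type":"array","items":{"type":"number"}},"jaw":{"type":"number"}}}},"squeeze":{"type":"number"}},"required":["targets"]}

```bash
mkdir -p pics; ls; cat > h.py <<'E'
import numpy as np, cv2
from workcell import env
from scipy.spatial.transform import Rotation as R
def rot(q): return R.from_quat([q[1],q[2],q[3],q[0]]).as_matrix()
def cloud(c):
    d=c["depth"]; v,u=np.mgrid[:d.shape[0],:d.shape[1]]
    p=np.stack([(u-c["cx"])/c["fx"]*d,(v-c["cy"])/c["fy"]*d,d],-1)
    A=np.array(c["attitude"]); A=rot(A) if A.size==4 else A
    return p@A.T+np.array(c["eye"])
def save(n,im): cv2.imwrite(f"pics/{n}.png",im[...,::-1])
E
python3 - <<'E'
from h import *
s=env.get_state(); print(s)
for n in ["top","scene"]:
    c=env.read_camera(n); save(n,c["color"]); np.savez(n,**c)
    print(n,c["eye"],c["attitude"],c["fx"],c["cx"],c["cy"])
E
```

```text
pics
{'clock': 0.0, 'joint_pos': array([1.16741568e+00, 3.14004344e-01, 4.49984991e-02, 1.30357334e+00,
       3.15883385e-06, 1.43122065e+00]), 'qvel': array([-2.19357158e-05,  1.51759087e-03,  1.82497867e-03,  1.02551248e-03,
       -2.08446282e-03, -6.90828386e-05]), 'tau': array([-4.04748462e-04, -4.80632257e+01,  2.98531061e+01,  1.94181455e-02,
       -2.34830532e-04, -1.34956383e-05]), 'tcp_pos': array([0.14973533, 0.55465433, 0.23041459]), 'orientation': array([ 4.36845887e-04,  7.93963088e-01,  6.07965312e-01, -7.77053555e-04]), 'wrist_force': array([ 0.43462724, -1.51609238,  0.13881015]), 'ft_torque': array([ 0.00941681, -0.0064586 , -0.02637161]), 'finger_gap': 0.08532156149453494}
top [ 0.3610935  -0.0018505   0.96872616] [-0.08616497  0.72637913 -0.67646382  0.0857068 ] 389.4774031486931 317.389847451121 197.03903180668524
scene [ 1.29040762 -0.53924565  0.91855666] [-0.36696734  0.81413207  0.4119679  -0.18112535] 486.60788259944206 330.6928420235566 193.42295135291494
```

View pics/top.png

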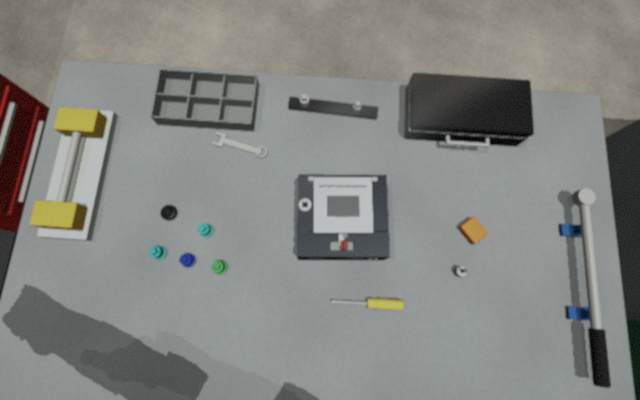

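View pics/scene.png

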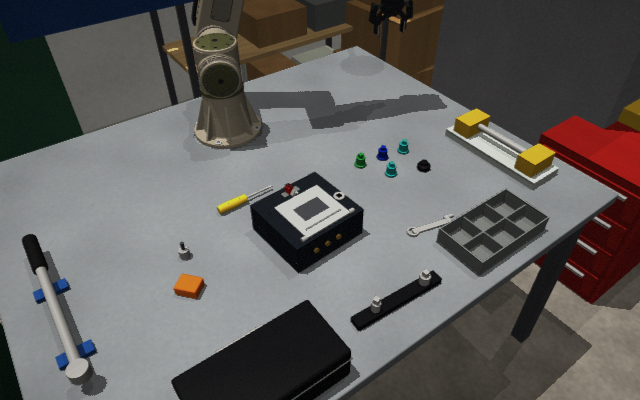

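Top view: the tester is at (342,217) with its red latch at (343,246). The plug-shaped things are blue (187,260), turquoise (158,252) and (205,230), and green (219,267). Only the one at (187,260) is blue, so it fits the description. I'll measure it and confirm in a crop.

```bash
python3 - <<'E'
from h import *
for n in ["top","scene"]:
    c=dict(np.load(n+".npz")); P=cloud(c); h=cv2.cvtColor(c["color"],cv2.COLOR_RGB2HSV)
    hole=(c["depth"]==0).mean(); print(n,"holes",hole)
    def blobs(name,m,zlo=0.004):
        k,l,s,ce=cv2.connectedComponentsWithStats(m.astype(np.uint8))
        for i in range(1,k):
            if s[i,4]>15:
                q=P[(l==i)]; q=q[(q[:,2]>zlo)&(q[:,2]<.3)]
                if len(q)>8 and (abs(q.mean(0)[1])<.6):
                    t=q[q[:,2]>np.percentile(q[:,2],95)-.006]
                    print(name,ce[i].round(),s[i,4],"mean",q.mean(0).round(4),"top",t.mean(0).round(4),"mid",((q.min(0)+q.max(0))/2).round(4),"zmax",q[:,2].max().round(4))
    H,S,V=h[...,0],h[...,1],h[...,2]
    blobs("blue",(H>110)&(H<130)&(S>150)&(V>60))
    blobs("turq",(H>80)&(H<100)&(S>100)&(V>60)); blobs("green",(H>50)&(H<75)&(S>100)&(V>60))
    blobs("red",((H<6)|(H>174))&(S>120)&(V>60)); blobs("orange",(H>8)&(H<18)&(S>150))
    # tester body top: z 80..100
    m=(P[...,2]>.075)&(P[...,2]<.105)&(abs(P[...,1])<.2)&(P[...,0]>.25)&(P[...,0]<.6)
    k,l,s,ce=cv2.connectedComponentsWithStats(m.astype(np.uint8)); i=1+s[1:,4].argmax()
    q=P[l==i]; print("tester",len(q),np.median(q[:,2]),cv2.minAreaRect(q[:,:2].astype(np.float32)*1000))
c=dict(np.load("top.npz"));im=c["color"]
a=cv2.resize(im[215:285,140:240],None,fx=4,fy=4,interpolation=2);b=cv2.resize(im[165:265,290:395],(400,381),interpolation=2)
save("crop1",np.hstack([np.vstack([a,np.zeros((101,400,3),np.uint8)]),b]))
E
```

```text
top holes 0.0039296875
blue [187. 260.] 122 mean [0.4184 0.3068 0.0295] top [0.4185 0.311  0.0413] mid [0.4198 0.3095 0.025 ] zmax 0.0455
turq [205. 230.] 147 mean [0.4935 0.2745 0.0264] top [0.4952 0.2792 0.0412] mid [0.4959 0.2774 0.0245] zmax 0.045
turq [157. 252.] 167 mean [0.4317 0.3812 0.0256] top [0.4321 0.3857 0.0412] mid [0.4331 0.3847 0.0242] zmax 0.0442
green [219. 267.] 142 mean [0.4077 0.2284 0.0274] top [0.4069 0.2324 0.0419] mid [0.4082 0.2312 0.0253] zmax 0.0464
red [343. 245.] 39 mean [ 0.4695 -0.0584  0.1074] top [ 0.4694 -0.0582  0.1076] mid [ 0.4703 -0.0581  0.1073] zmax 0.1112
orange [466. 232.] 89 mean [ 0.5351 -0.3638  0.0239] top [ 0.5373 -0.3642  0.0267] mid [ 0.5398 -0.3655  0.0223] zmax 0.0299
tester 6052 0.08686585380798223 ((525.9588623046875, -55.87530517578125), (161.27569580078125, 210.03099060058594), 3.8221068382263184)
scene holes 0.00425
blue [382. 149.] 41 mean [0.4232 0.3078 0.0317] top [0.4205 0.309  0.0401] mid [0.4221 0.309  0.0347] zmax 0.0439
blue [381. 157.] 30 mean [0.4231 0.2991 0.0075] top [0.4195 0.2947 0.0145] mid [0.4229 0.3028 0.0107
[... 154 characters left out ...]
0.5005 0.2731 0.0227] top [0.4988 0.2756 0.04  ] mid [0.5005 0.275  0.0247] zmax 0.0452
green [360. 156.] 37 mean [0.4111 0.2296 0.0317] top [0.4102 0.2298 0.0399] mid [0.4067 0.2302 0.0327] zmax 0.0425
green [359. 165.] 32 mean [0.416  0.2249 0.0067] top [0.4142 0.2208 0.009 ] mid [0.4122 0.2282 0.0108] zmax 0.0176
red [288. 188.] 56 mean [ 0.4756 -0.0637  0.0994] top [ 0.4752 -0.0625  0.1049] mid [ 0.4704 -0.0562  0.0977] zmax 0.1099
orange [189. 286.] 540 mean [ 0.5493 -0.3844  0.0226] top [ 0.5449 -0.3838  0.0265] mid [ 0.5444 -0.3829  0.0179] zmax 0.0317
tester 3364 0.08671909822397278 ((525.3829345703125, -57.36359405517578), (159.6282958984375, 214.20281982421875), 3.4501795768737793)
```

View pics/crop1.png

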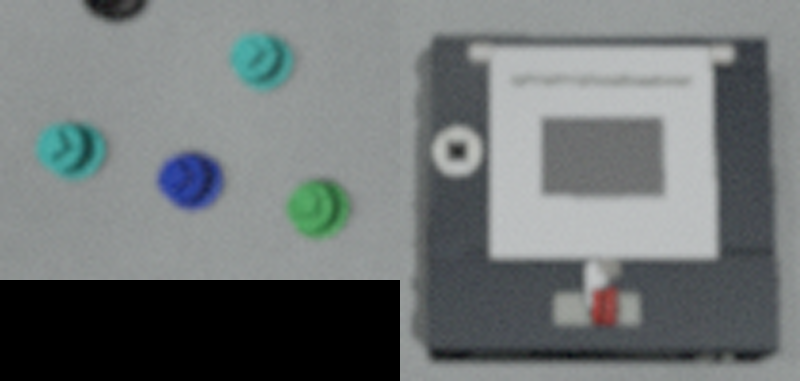

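The crop confirms the blue plug between the turquoise and green look-alikes. It stands at about (0.420, 0.310) m. The latch is home. Next I'll fix the tester frame.

```bash
cat >> h.py <<'E'
def tcp(s=None):
    s=s or env.get_state(); return np.array(s["tcp_pos"]),rot(s["orientation"])
def go(w,yaw=None,s=None):
    """shift in tool axes to world point w, twist to bring tool x to yaw (pointing down)"""
    p,A=tcp(s); d=A.T@(np.array(w)-p); r=None
    if yaw is not None:
        T=np.array([[np.cos(yaw),np.sin(yaw),0],[np.sin(yaw),-np.cos(yaw),0],[0,0,-1]])
        r=R.from_matrix(A.T@T).as_rotvec()
    print("shift",d.round(4),"twist",None if r is None else r.round(3))
E
python3 - <<'E'
from h import *
for n in ["top","scene"]:
    c=dict(np.load(n+".npz")); P=cloud(c)
    m=(P[...,2]>.075)&(P[...,2]<.105)&(abs(P[...,1]+.055)<.14)&(P[...,0]>.40)&(P[...,0]<.68)
    k,l,s,ce=cv2.connectedComponentsWithStats(m.astype(np.uint8)); i=1+s[1:,4].argmax()
    q=P[l==i]; print(n,cv2.minAreaRect(q[:,:2].astype(np.float32)*1000))
    hsv=cv2.cvtColor(c["color"],cv2.COLOR_RGB2HSV)
    w=m&(hsv[...,2]>150)&(hsv[...,1]<50)
    k,l,s,ce=cv2.connectedComponentsWithStats(w.astype(np.uint8)); i=1+s[1:,4].argmax()
    q=P[l==i]; print(" cover",len(q),cv2.minAreaRect(q[:,:2].astype(np.float32)*1000))
yaw=np.deg2rad(3.65);print(env.get_state()["clock"])
E
```

```text
top ((542.6181640625, -54.7493896484375), (194.29141235351562, 210.41172790527344), 4.07130765914917)
 cover 2687 ((554.2033081054688, -53.995826721191406), (161.09657287597656, 157.33865356445312), 3.759883403778076)
scene ((545.2349243164062, -55.92986297607422), (199.32296752929688, 213.9991455078125), 4.22540807723999)
 cover 1573 ((566.04736328125, -40.81623840332031), (133.98519897460938, 181.28880310058594), 3.0549275875091553)
0.1
```

```bash
cat >> h.py <<'E'
YAW=.07; ORG=np.array([.555,-.0535])
def T(x,y,z):
    c,s=np.cos(YAW),np.sin(YAW); return np.array([ORG[0]+c*x-s*y,ORG[1]+s*x+c*y,z])
def back(w):
    c,s=np.cos(YAW),np.sin(YAW); d=np.array(w)[:2]-ORG; return np.array([c*d[0]+s*d[1],-s*d[0]+c*d[1],w[2]])
E
python3 - <<'E'
from h import *
go(T(-.098,-.028,.14),np.pi/2+YAW)
E
```

```text
shift [-0.5399  0.4664  0.0913] twist [-0.001  0.002 -0.334]
```

Call:
servo_tool(targets=[{"xyz": [-0.03,0.026,0],"twist": [0,0,-0.03],"jaw": 0},{"xyz": [-0.06,0.052,0],"twist": [0,0,-0.06],"jaw": 0},{"xyz": [-0.09,0.078,0],"twist": [0,0,-0.09],"jaw": 0},{"xyz": [-0.12,0.104,0],"twist": [0,0,-0.12],"jaw": 0},{"xyz": [-0.15,0.13,0],"twist": [0,0,-0.15],"jaw": 0},{"xyz": [-0.18,0.156,0],"twist": [0,0,-0.18],"jaw": 0},{"xyz": [-0.21,0.182,0],"twist": [0,0,-0.21],"jaw": 0},{"xyz": [-0.24,0.208,0],"twist": [0,0,-0.24],"jaw": 0},{"xyz": [-0.27,0.234,0],"twist": [0,0,-0.27],"jaw": 0},{"xyz": [-0.3,0.26,0],"twist": [0,0,-0.3],"jaw": 0},{"xyz": [-0.33,0.286,0],"twist": [0,0,-0.334],"jaw": 0},{"xyz": [-0.36,0.312,0],"twist": [0,0,-0.334],"jaw": 0}])

```text
clock: 1.1
tcp_pos: [0.3573, 0.1244, 0.2312]
orientation: [-0.0, 0.681, 0.732, 0.0]
wrist_force: [0.1, 1.3, -0.3]
finger_gap: -0.0002
```

```bash
python3 - <<'E'
from h import *
print(env.get_state()["clock"],env.get_state()["tcp_pos"],env.get_state()["finger_gap"])
go(T(-.098,-.028,.13),np.pi/2+YAW)
E
```

```text
1.1 [0.35734393 0.12439531 0.23123082] -0.00021730863914112041
shift [-0.2195  0.0863  0.1012] twist [ 0.    -0.     0.002]
```

Call:
servo_tool(targets=[{"xyz": [-0.035,0.014,0]},{"xyz": [-0.07,0.028,0]},{"xyz": [-0.105,0.042,0.02]},{"xyz": [-0.14,0.056,0.04]},{"xyz": [-0.175,0.07,0.06]},{"xyz": [-0.205,0.08,0.08]},{"xyz": [-0.22,0.086,0.095]},{"xyz": [-0.22,0.086,0.101]},{"xyz": [-0.22,0.086,0.101]}])

```text
schema error: expected keys xyz, twist, jaw
```

```bash
python3 - <<'E'
from h import *
s=env.get_state();print(s["clock"],back(s["tcp_pos"]),s["wrist_force"])
go(T(-.098,-.028,.096),np.pi/2+YAW)
c=env.read_camera("wrist");save("w1",c["color"]);print(c["eye"],c["attitude"],c["fx"],c["cx"],c["cy"]);np.savez("w1",**c)
E
```

```text
1.1 [-0.18472951  0.19128427  0.23123082] [ 0.1245809   1.26160048 -0.26028418]
shift [-0.2195  0.0863  0.1352] twist [ 0.    -0.     0.002]
[0.27686246 0.11961578 0.37328944] [0.10825453 0.67223319 0.72298493 0.11694565] 309.70691628693146 312.90760906114696 195.73080353151298
```

View pics/w1.png

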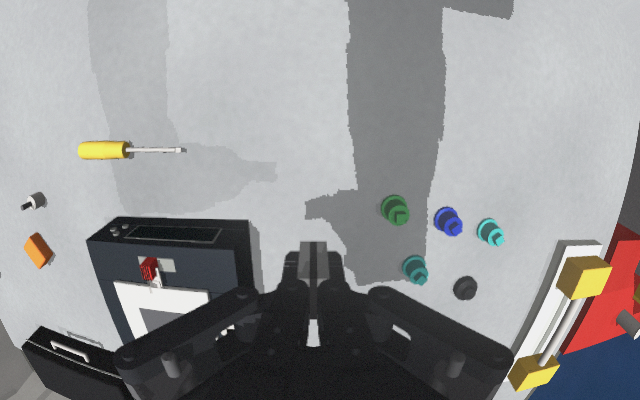

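The move was refused because every row needs all three keys. The wrist view, taken before the move, shows the tester at left with the red latch at (149,269) and the blue plug at (448,221). I'll resend the move.

Call:
servo_tool(targets=[{"xyz": [-0.035,0.014,0],"twist": [0,0,0],"jaw": 0},{"xyz": [-0.07,0.028,0],"twist": [0,0,0],"jaw": 0},{"xyz": [-0.105,0.042,0.02],"twist": [0,0,0],"jaw": 0},{"xyz": [-0.14,0.056,0.04],"twist": [0,0,0],"jaw": 0},{"xyz": [-0.175,0.07,0.06],"twist": [0,0,0],"jaw": 0},{"xyz": [-0.205,0.08,0.08],"twist": [0,0,0],"jaw": 0},{"xyz": [-0.22,0.086,0.095],"twist": [0,0,0],"jaw": 0},{"xyz": [-0.22,0.086,0.101],"twist": [0,0,0],"jaw": 0},{"xyz": [-0.22,0.086,0.101],"twist": [0,0,0],"jaw": 0}])

```text
clock: 1.9
tcp_pos: [0.457, -0.087, 0.1282]
orientation: [-0.002, 0.683, 0.731, -0.001]
wrist_force: [-0.2, 0.6, 0.2]
finger_gap: -0.0004
```

```bash
python3 - <<'E'
from h import *
s=env.get_state();print(s["clock"],back(s["tcp_pos"]),s["wrist_force"])
go(T(-.098,-.028,.096),np.pi/2+YAW)
c=env.read_camera("wrist");save("w2",c["color"]);np.savez("w2",**c)
E
```

```text
1.9 [-0.10011206 -0.02660783  0.12819525] [-0.19898839  0.64595146  0.17701187]
shift [-0.0015  0.0023  0.0322] twist [-0.004 -0.002 -0.002]
```

View pics/w2.png

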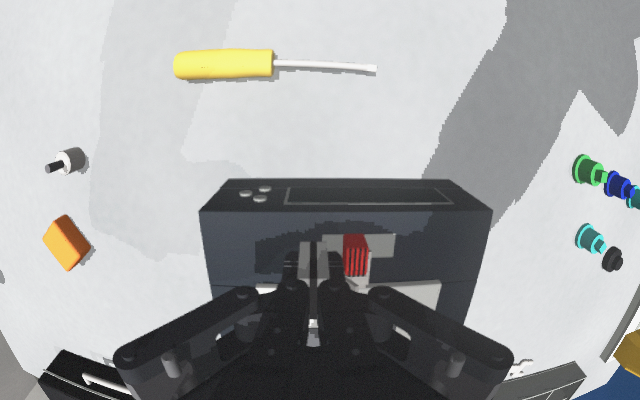

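The fingertips at (315,245) are on the −y side of the thumb piece at (357,256), with a gap between. I'll descend and push in small steps.

Call:
servo_tool(targets=[{"xyz": [0,0.002,0.012],"twist": [0,0,0],"jaw": 0},{"xyz": [0,0.002,0.025],"twist": [0,0,0],"jaw": 0},{"xyz": [0,0.002,0.032],"twist": [0,0,0],"jaw": 0},{"xyz": [0,0.002,0.032],"twist": [0,0,0],"jaw": 0},{"xyz": [0.003,0.002,0.032],"twist": [0,0,0],"jaw": 0},{"xyz": [0.006,0.002,0.032],"twist": [0,0,0],"jaw": 0},{"xyz": [0.008,0.002,0.032],"twist": [0,0,0],"jaw": 0},{"xyz": [0.01,0.002,0.032],"twist": [0,0,0],"jaw": 0},{"xyz": [0.012,0.002,0.032],"twist": [0,0,0],"jaw": 0},{"xyz": [0.012,0.002,0.032],"twist": [0,0,0],"jaw": 0}])

```text
clock: 2.78
tcp_pos: [0.4602, -0.0752, 0.0989]
orientation: [0.001, 0.682, 0.732, 0.0]
wrist_force: [-0.3, -1.9, 1.4]
finger_gap: -0.0
```

```bash
cat > chk.py <<'E'
from h import *
s=env.get_state();print(s["clock"],back(s["tcp_pos"]).round(4),s["wrist_force"].round(2),s["finger_gap"])
c=env.read_camera("top");P=cloud(c)
# red thumb and cover height
h=cv2.cvtColor(c["color"],cv2.COLOR_RGB2HSV);m=((h[...,0]<6)|(h[...,0]>174))&(h[...,1]>120)&(h[...,2]>60)&(abs(P[...,1]+.06)<.06)&(abs(P[...,0]-.47)<.05)
q=P[m]; print("red",len(q),back(q.mean(0)).round(4) if len(q) else "")
t=np.stack([np.cos(YAW)*(P[...,0]-ORG[0])+np.sin(YAW)*(P[...,1]-ORG[1]),-np.sin(YAW)*(P[...,0]-ORG[0])+np.cos(YAW)*(P[...,1]-ORG[1])],-1)
for x0 in (-.045,-.02,.01,.04): 
    k=(abs(t[...,0]-x0)<.008)&(abs(t[...,1])<.06); z=P[...,2][k]; print("x",x0,len(z),np.median(z).round(4) if len(z) else "",end="; ")
print()
E
python3 chk.py
```

```text
2.7833 [-0.0961 -0.015   0.0989] [-0.32 -1.85  1.37] -6.925808210207796e-06
red 0 
x -0.045 194 0.0961; x -0.02 117 0.0932; x 0.01 137 0.0932; x 0.04 179 0.0921;
```

Call:
servo_tool(targets=[{"xyz": [0.002,0,0],"twist": [0,0,0],"jaw": 0},{"xyz": [0.004,0,0],"twist": [0,0,0],"jaw": 0},{"xyz": [0.006,0,0],"twist": [0,0,0],"jaw": 0},{"xyz": [0.008,0,0],"twist": [0,0,0],"jaw": 0},{"xyz": [0.009,0,0],"twist": [0,0,0],"jaw": 0},{"xyz": [0.009,0,0],"twist": [0,0,0],"jaw": 0}])

```text
clock: 3.33
tcp_pos: [0.4595, -0.066, 0.0986]
orientation: [0.0, 0.682, 0.732, 0.0]
wrist_force: [0.8, -2.4, 5.0]
finger_gap: -0.0001
```

```bash
python3 chk.py
```

```text
3.3333 [-0.0962 -0.0058  0.0986] [ 0.8  -2.38  5.  ] -0.00012184109364211251
red 0 
x -0.045 104 0.5666; x -0.02 126 0.1663; x 0.01 86 0.1466; x 0.04 96 0.1211;
```

The cover is rising. I'll back off from the latch so it springs home, and stay clear of the cover.

Call:
servo_tool(targets=[{"xyz": [-0.006,-0.006,0],"twist": [0,0,0],"jaw": 0},{"xyz": [-0.014,-0.015,0],"twist": [0,0,0],"jaw": 0},{"xyz": [-0.02,-0.03,-0.01],"twist": [0,0,0],"jaw": 0},{"xyz": [-0.02,-0.045,-0.04],"twist": [0,0,0],"jaw": 0},{"xyz": [-0.02,-0.05,-0.08],"twist": [0,0,0],"jaw": 0.2},{"xyz": [-0.0,-0.05,-0.12],"twist": [0,0,0],"jaw": 0.5}])

```text
clock: 3.88
tcp_pos: [0.406, -0.072, 0.2154]
orientation: [-0.002, 0.683, 0.73, -0.001]
wrist_force: [0.6, 0.0, 0.7]
finger_gap: 0.0235
```

```bash
python3 chk.py; python3 - <<'E'
from h import *
c=env.read_camera("scene");save("s2",c["color"])
go([.42,.31,.12],np.pi/2+YAW)
E
```

```text
3.8833 [-0.1499 -0.008   0.2154] [0.61 0.02 0.67] 0.02351828700820512
red 0 
x -0.045 74 0.0837; x -0.02 178 0.0307; x 0.01 214 0.0306; x 0.04 232 0.0303; 
shift [0.3792 0.0362 0.1   ] twist [0.006 0.001 0.   ]
```

View pics/s2.png

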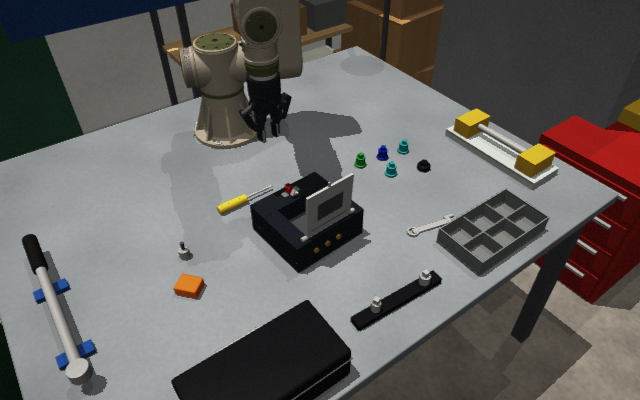

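The cover is open: the scene view shows it upright at (330,205), the bay floor reads 0.030 m, and the thumb latch at (290,189) is free. Next is the plug.

Call:
servo_tool(targets=[{"xyz": [0.035,0.004,0],"twist": [0,0,0],"jaw": 0.6},{"xyz": [0.07,0.008,0],"twist": [0,0,0],"jaw": 0.6},{"xyz": [0.105,0.012,0],"twist": [0,0,0],"jaw": 0.6},{"xyz": [0.14,0.016,0],"twist": [0,0,0],"jaw": 0.6},{"xyz": [0.175,0.02,0.01],"twist": [0,0,0],"jaw": 0.6},{"xyz": [0.21,0.024,0.02],"twist": [0,0,0],"jaw": 0.6},{"xyz": [0.245,0.028,0.04],"twist": [0,0,0],"jaw": 0.6},{"xyz": [0.28,0.032,0.06],"twist": [0,0,0],"jaw": 0.6},{"xyz": [0.315,0.036,0.08],"twist": [0,0,0],"jaw": 0.6},{"xyz": [0.35,0.036,0.1],"twist": [0,0,0],"jaw": 0.6},{"xyz": [0.379,0.036,0.1],"twist": [0,0,0],"jaw": 0.6},{"xyz": [0.379,0.036,0.1],"twist": [0,0,0],"jaw": 0.6}])

```text
clock: 4.98
tcp_pos: [0.4158, 0.3123, 0.1127]
orientation: [-0.002, 0.68, 0.733, -0.002]
wrist_force: [0.4, -0.7, -0.0]
finger_gap: 0.0512
```

```bash
python3 - <<'E'
from h import *
s=env.get_state();print(s["clock"],s["tcp_pos"],s["finger_gap"])
c=env.read_camera("wrist");save("w3",c["color"])
h=cv2.cvtColor(c["color"],cv2.COLOR_RGB2HSV);m=(h[...,0]>110)&(h[...,0]<130)&(h[...,1]>150)&(h[...,2]>50)
k,l,st,ce=cv2.connectedComponentsWithStats(m.astype(np.uint8))
A=np.array(c["attitude"]);A=rot(A)
v,u=np.mgrid[:400,:640]
dx,dy=u-c["cx"],v-c["cy"];r=np.hypot(dx,dy)+1e-9;th=r/c["fx"]
ray=np.stack([np.sin(th)*dx/r,np.sin(th)*dy/r,np.cos(th)],-1)
D=c["depth"]; P=(ray/ray[...,2:]*D[...,None])@A.T+np.array(c["eye"])
for i in range(1,k):
    if st[i,4]>40:
        q=P[l==i];t=q[(q[:,2]>.036)&(q[:,2]<.05)];f=q[(q[:,2]<.01)]
        print(ce[i].round(),st[i,4],"mean",q.mean(0).round(4),"top",t.mean(0).round(4) if len(t) else "",len(t),"mid",((q.min(0)+q.max(0))/2).round(4),q.min(0).round(3),q.max(0).round(3))
go([.42,.31,.12],np.pi/2+YAW)
E
```

```text
4.9833 [0.41581645 0.31231336 0.11267601] 0.05122741167748887
[326. 189.] 66 mean [0.4103 0.3244 0.0059] top  0 mid [0.4126 0.3224 0.0059] [0.403 0.314 0.004] [0.422 0.33  0.007]
[328. 209.] 47 mean [0.4192 0.3253 0.0293] top  0 mid [0.4194 0.3252 0.0292] [0.412 0.323 0.028] [0.427 0.327 0.031]
shift [-0.0007  0.0036 -0.0066] twist [-0.005  0.001  0.004]
```

View pics/w3.png

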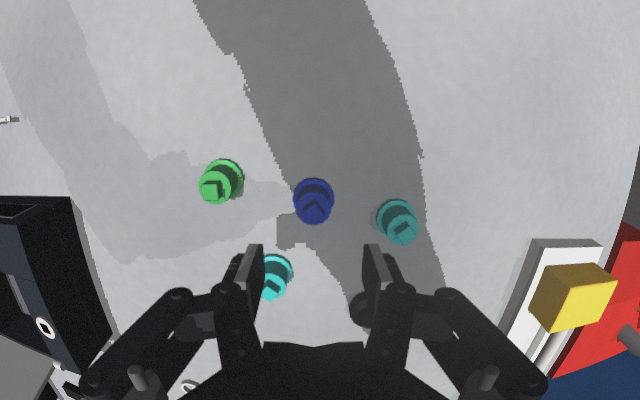

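The blue plug at (313,200) is centred between the fingers at (250,275) and (375,275). I'll measure its axis with a looser mask.

```bash
cat >> h.py <<'E'
def wcloud(c):
    v,u=np.mgrid[:400,:640]; dx,dy=u-c["cx"],v-c["cy"];r=np.hypot(dx,dy)+1e-9;th=r/c["fx"]
    ray=np.stack([np.tan(th)*dx/r,np.tan(th)*dy/r,np.ones_like(r)],-1)
    return (ray*c["depth"][...,None])@rot(c["attitude"]).T+np.array(c["eye"])
E
python3 - <<'E'
from h import *
c=env.read_camera("wrist");P=wcloud(c)
h=cv2.cvtColor(c["color"],cv2.COLOR_RGB2HSV)
m=(h[...,0]>105)&(h[...,0]<135)&(h[...,1]>90)&(np.hypot(P[...,0]-.42,P[...,1]-.31)<.04)
for a,b in((.002,.01),(.01,.027),(.027,.034),(.037,.05)):
    q=P[m&(P[...,2]>a)&(P[...,2]<b)]
    if len(q): print(a,len(q),cv2.minEnclosingCircle(q[:,:2].astype(np.float32)*1000),np.percentile(q,[2,98],axis=0).round(3).tolist())
E
```

```text
0.002 372 ((419.14996337890625, 313.7974853515625), 17.708465576171875) [[0.403, 0.297, 0.004], [0.425, 0.33, 0.01]]
0.01 155 ((417.9072265625, 313.7557373046875), 13.542732238769531) [[0.406, 0.302, 0.011], [0.414, 0.326, 0.027]]
0.027 580 ((419.0949401855469, 314.0334167480469), 13.90622615814209) [[0.406, 0.302, 0.028], [0.432, 0.326, 0.032]]
0.037 307 ((419.23699951171875, 313.74322509765625), 8.264890670776367) [[0.412, 0.307, 0.038], [0.426, 0.321, 0.043]]
```

Call:
servo_tool(targets=[{"xyz": [0.001,0.003,0.02],"twist": [0,0,0],"jaw": 0.6},{"xyz": [0.001,0.003,0.045],"twist": [0,0,0],"jaw": 0.6},{"xyz": [0.001,0.003,0.07],"twist": [0,0,0],"jaw": 0.6},{"xyz": [0.001,0.003,0.09],"twist": [0,0,0],"jaw": 0.6},{"xyz": [0.001,0.003,0.1],"twist": [0,0,0],"jaw": 0.6},{"xyz": [0.001,0.003,0.103],"twist": [0,0,0],"jaw": 0.6},{"xyz": [0.001,0.003,0.103],"twist": [0,0,0],"jaw": 0.6}])

```text
clock: 5.67
tcp_pos: [0.4212, 0.3096, 0.0123]
orientation: [-0.0, 0.682, 0.731, -0.001]
wrist_force: [-0.7, -0.4, 0.1]
finger_gap: 0.0512
```

```bash
python3 - <<'E'
from h import *
s=env.get_state();print(s["clock"],s["tcp_pos"],s["wrist_force"],s["finger_gap"]); go([.419,.3135,.009],np.pi/2+YAW)
E
```

```text
5.6667 [0.42116252 0.30960432 0.01227841] [-0.65127524 -0.39804271  0.07386897] 0.05115956877212332
shift [ 0.004  -0.0019  0.0033] twist [-0.001  0.001 -0.001]
```

Call:
servo_tool(targets=[{"xyz": [0.002,-0.001,0.002],"twist": [0,0,0],"jaw": 0.5},{"xyz": [0.002,-0.001,0.003],"twist": [0,0,0],"jaw": 0.42},{"xyz": [0.002,-0.001,0.003],"twist": [0,0,0],"jaw": 0.38},{"xyz": [0.002,-0.001,0.003],"twist": [0,0,0],"jaw": 0.34},{"xyz": [0.002,-0.001,0.003],"twist": [0,0,0],"jaw": 0.28},{"xyz": [0.002,-0.001,0.003],"twist": [0,0,0],"jaw": 0.2},{"xyz": [0.002,-0.001,0.003],"twist": [0,0,0],"jaw": 0.15},{"xyz": [0.002,-0.001,0.003],"twist": [0,0,0],"jaw": 0.15}], squeeze=30)

```text
clock: 6.33
tcp_pos: [0.4209, 0.3131, 0.0105]
orientation: [0.0, 0.682, 0.732, 0.001]
wrist_force: [-1.3, -0.4, 5.9]
finger_gap: 0.0262
```

```bash
python3 - <<'E'
from h import *
s=env.get_state();print(s["clock"],s["tcp_pos"],s["wrist_force"],s["finger_gap"]); 
p,A=tcp(s);go(T(.0,0,p[2]-.17),np.pi/2+YAW)
go(T(.0,0,.18),np.pi/2+YAW)
E
```

```text
6.3333 [0.42091009 0.31312792 0.01051661] [-1.33977743 -0.41735074  5.91249472] 0.02620027261810441
shift [-0.3753  0.1077  0.1699] twist [ 0.001 -0.001  0.   ]
shift [-0.3751  0.1082 -0.1696] twist [ 0.001 -0.001  0.   ]
```

Call:
servo_tool(targets=[{"xyz": [0,0,-0.01],"twist": [0,0,0],"jaw": 0.15},{"xyz": [0,0,-0.025],"twist": [0,0,0],"jaw": 0.15},{"xyz": [0,0,-0.05],"twist": [0,0,0],"jaw": 0.15},{"xyz": [0,0,-0.075],"twist": [0,0,0],"jaw": 0.15},{"xyz": [0,0,-0.1],"twist": [0,0,0],"jaw": 0.15},{"xyz": [0,0,-0.11],"twist": [0,0,0],"jaw": 0.15},{"xyz": [0,0,-0.11],"twist": [0,0,0],"jaw": 0.15}])

```text
clock: 6.92
tcp_pos: [0.4221, 0.3138, 0.1225]
orientation: [0.001, 0.682, 0.732, 0.003]
wrist_force: [0.3, 0.7, -1.7]
finger_gap: 0.0261
```

```bash
cat > plug.py <<'E'
from h import *
s=env.get_state();p,A=tcp(s);print(s["clock"],s["tcp_pos"],s["wrist_force"].round(2),s["finger_gap"])
c=env.read_camera("wrist");P=wcloud(c);h=cv2.cvtColor(c["color"],cv2.COLOR_RGB2HSV)
m=(h[...,0]>105)&(h[...,0]<135)&(h[...,1]>90)&(np.hypot(P[...,0]-p[0],P[...,1]-p[1])<.04)&(abs(P[...,2]-p[2])<.06)
q=P[m]; z1=np.percentile(q[:,2],98);z0=np.percentile(q[:,2],2)
print("plug px",len(q),"z",z0,z1,"mid xy",(np.percentile(q,2,axis=0)/2+np.percentile(q,98,axis=0)/2).round(4))
t=q[q[:,2]>z1-.006]; print("top face",len(t),t.mean(0).round(4),"plane normal",np.linalg.svd(t-t.mean(0))[2][2].round(3))
E
python3 plug.py; python3 - <<'E'
from h import *
go(T(.002,0,.17),np.pi/2+YAW)
c=env.read_camera("wrist");save("w4",c["color"])
E
```

```text
6.9167 [0.42213005 0.31381059 0.12251912] [ 0.31  0.73 -1.69] 0.026126743882318428
plug px 3990 z 0.11518456215095568 0.1539429642299889 mid xy [0.4155 0.3146 0.1346]
top face 887 [0.4193 0.3147 0.1526] plane normal [-0.185 -0.01   0.983]
shift [-0.3752  0.1099 -0.0496] twist [ 0.002 -0.001  0.   ]
```

View pics/w4.png

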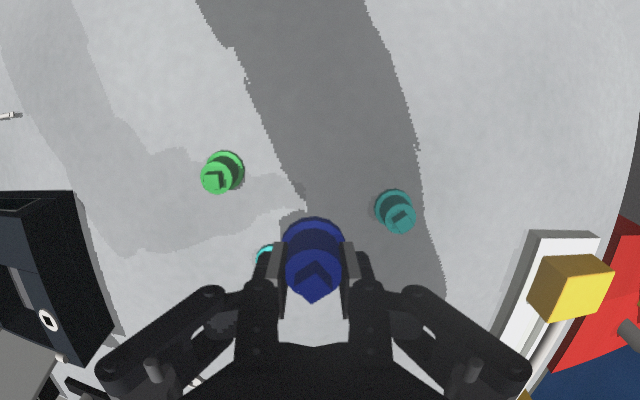

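The plug is held upright at (315,262), with its underside about 10.5 mm below the TCP. I'll carry it above the bay.

Call:
servo_tool(targets=[{"xyz": [-0.01,0.004,-0.02],"twist": [0,0,0],"jaw": 0.15},{"xyz": [-0.04,0.012,-0.04],"twist": [0,0,0],"jaw": 0.15},{"xyz": [-0.075,0.024,-0.05],"twist": [0,0,0],"jaw": 0.15},{"xyz": [-0.11,0.036,-0.05],"twist": [0,0,0],"jaw": 0.15},{"xyz": [-0.145,0.048,-0.05],"twist": [0,0,0],"jaw": 0.15},{"xyz": [-0.18,0.06,-0.05],"twist": [0,0,0],"jaw": 0.15},{"xyz": [-0.215,0.072,-0.05],"twist": [0,0,0],"jaw": 0.15},{"xyz": [-0.25,0.084,-0.05],"twist": [0,0,0],"jaw": 0.15},{"xyz": [-0.285,0.096,-0.05],"twist": [0,0,0],"jaw": 0.15},{"xyz": [-0.32,0.108,-0.05],"twist": [0,0,0],"jaw": 0.15},{"xyz": [-0.35,0.113,-0.05],"twist": [0,0,0],"jaw": 0.15},{"xyz": [-0.37,0.113,-0.05],"twist": [0,0,0],"jaw": 0.15}])

```text
clock: 8.02
tcp_pos: [0.5592, -0.0513, 0.1669]
orientation: [-0.001, 0.683, 0.731, -0.001]
wrist_force: [0.7, -0.7, -0.2]
finger_gap: 0.0258
```

Call:
servo_tool(targets=[{"xyz": [-0.005,0,0],"twist": [0,0,0],"jaw": 0.15},{"xyz": [-0.005,0,0],"twist": [0,0,0],"jaw": 0.15},{"xyz": [-0.005,0,0],"twist": [0,0,0],"jaw": 0.15}])

```text
clock: 8.27
tcp_pos: [0.5583, -0.0528, 0.1679]
orientation: [-0.002, 0.682, 0.731, -0.001]
wrist_force: [0.3, -0.3, -1.1]
finger_gap: 0.0265
```

```bash
python3 plug.py; python3 - <<'E'
from h import *
s=env.get_state();print(back(s["tcp_pos"]),s["joint_pos"].round(2));go(T(.005,0,.05),np.pi/2+YAW)
E
```

```text
8.2667 [ 0.55828906 -0.05284051  0.16794569] [ 0.3  -0.29 -1.07] 0.026465272346240392
plug px 4096 z 0.1597690887107995 0.19934347793280047 mid xy [ 0.5519 -0.0521  0.1796]
top face 895 [ 0.5558 -0.0519  0.1979] plane normal [-0.182  0.001  0.983]
[0.003554   0.00092063 0.16840059] [-0.24  0.31 -0.11  1.15  0.   -0.31]
shift [-0.0011  0.0017  0.1184] twist [-0.002 -0.001  0.001]
```

Call:
servo_tool(targets=[{"xyz": [-0.001,0.002,0.02],"twist": [0,0,0],"jaw": 0.15},{"xyz": [-0.001,0.002,0.045],"twist": [0,0,0],"jaw": 0.15},{"xyz": [-0.001,0.002,0.07],"twist": [0,0,0],"jaw": 0.15},{"xyz": [-0.001,0.002,0.09],"twist": [0,0,0],"jaw": 0.15},{"xyz": [-0.001,0.002,0.105],"twist": [0,0,0],"jaw": 0.15},{"xyz": [-0.001,0.002,0.115],"twist": [0,0,0],"jaw": 0.15},{"xyz": [-0.001,0.002,0.12],"twist": [0,0,0],"jaw": 0.15},{"xyz": [-0.001,0.002,0.122],"twist": [0,0,0],"jaw": 0.15},{"xyz": [-0.001,0.002,0.122],"twist": [0,0,0],"jaw": 0.15},{"xyz": [-0.001,0.002,0.122],"twist": [0,0,0],"jaw": 0.15}])

```text
clock: 9.15
tcp_pos: [0.5622, -0.0541, 0.0485]
orientation: [0.001, 0.682, 0.732, 0.0]
wrist_force: [-0.6, -0.5, 0.0]
finger_gap: 0.0263
```

```bash
python3 plug.py; python3 - <<'E'
from h import *
for i in range(4):
    env.read_camera("top");s=env.get_state();print(back(s["tcp_pos"]).round(4),s["wrist_force"].round(1))
E
```

```text
9.15 [ 0.56221941 -0.05411788  0.04849783] [-0.56 -0.53  0.05] 0.026309213682804235
plug px 4108 z 0.0400315287514245 0.07986520650544111 mid xy [ 0.5558 -0.0533  0.0599]
top face 892 [ 0.5595 -0.0531  0.0785] plane normal [-0.165 -0.004  0.986]
[ 0.0072 -0.0014  0.0486] [-0.1  0.5 -0.7]
[ 0.0072 -0.0014  0.0486] [-0.4  0.  -0.6]
[ 0.007  -0.0014  0.0484] [-1.1 -0.1 -1.1]
[ 0.0068 -0.0014  0.0482] [-0.6  1.  -0.4]
```

Call:
servo_tool(targets=[{"xyz": [0,0,0.002],"twist": [0,0,0],"jaw": 0.15},{"xyz": [0,0,0.004],"twist": [0,0,0],"jaw": 0.15},{"xyz": [0,0,0.005],"twist": [0,0,0],"jaw": 0.15},{"xyz": [0,0,0.006],"twist": [0,0,0],"jaw": 0.15},{"xyz": [0,0,0.006],"twist": [0,0,0],"jaw": 0.15},{"xyz": [0,0,0.006],"twist": [0,0,0],"jaw": 0.15}])

```text
clock: 9.9
tcp_pos: [0.5613, -0.0542, 0.0414]
orientation: [-0.0, 0.682, 0.731, -0.0]
wrist_force: [-0.3, -0.5, -0.2]
finger_gap: 0.026
```

Call:
servo_tool(targets=[{"xyz": [0,0,0.0005],"twist": [0,0,0],"jaw": 0.15},{"xyz": [0,0,0.001],"twist": [0,0,0],"jaw": 0.15},{"xyz": [0,0,0.001],"twist": [0,0,0],"jaw": 0.15}])

```text
clock: 10.15
tcp_pos: [0.5615, -0.0543, 0.0406]
orientation: [0.0, 0.682, 0.732, 0.0]
wrist_force: [0.6, 0.5, -0.7]
finger_gap: 0.026
```

```bash
python3 plug.py
```

```text
10.15 [ 0.561546   -0.05425087  0.04057507] [ 0.61  0.54 -0.72] 0.026023743360669302
plug px 4105 z 0.03213746668830837 0.07198602924302772 mid xy [ 0.5553 -0.0535  0.0521]
top face 898 [ 0.5589 -0.0533  0.0706] plane normal [-0.178 -0.014  0.984]
```

Call:
servo_tool(targets=[{"xyz": [0,0,0.0005],"twist": [0,0,0],"jaw": 0.15},{"xyz": [0,0,0.001],"twist": [0,0,0],"jaw": 0.15},{"xyz": [0,0,0.001],"twist": [0,0,0],"jaw": 0.15}])

```text
clock: 10.45
tcp_pos: [0.5615, -0.0542, 0.0405]
orientation: [0.0, 0.682, 0.732, 0.0]
wrist_force: [-2.4, 0.4, 6.1]
finger_gap: 0.0262
```

Call:
servo_tool(targets=[{"xyz": [0,0,0.0005],"twist": [0,0,0],"jaw": 0.15},{"xyz": [0,0,0.0005],"twist": [0,0,0],"jaw": 0.15},{"xyz": [0,0,0.0005],"twist": [0,0,0],"jaw": 0.15}])

```text
clock: 10.7
tcp_pos: [0.5615, -0.0543, 0.0405]
orientation: [0.0, 0.682, 0.732, 0.0]
wrist_force: [-3.8, 1.4, 10.6]
finger_gap: 0.0265
```

Contact with the floor. I'll ease off and release slowly.

Call:
servo_tool(targets=[{"xyz": [0,0,-0.001],"twist": [0,0,0],"jaw": 0.15},{"xyz": [0,0,-0.001],"twist": [0,0,0],"jaw": 0.28},{"xyz": [0,0,-0.001],"twist": [0,0,0],"jaw": 0.32},{"xyz": [0,0,-0.001],"twist": [0,0,0],"jaw": 0.36},{"xyz": [0,0,-0.001],"twist": [0,0,0],"jaw": 0.42},{"xyz": [0,0,-0.001],"twist": [0,0,0],"jaw": 0.5},{"xyz": [0,0,-0.001],"twist": [0,0,0],"jaw": 0.55},{"xyz": [0,0,-0.004],"twist": [0,0,0],"jaw": 0.55},{"xyz": [0,0,-0.01],"twist": [0,0,0],"jaw": 0.55}])

```text
clock: 11.45
tcp_pos: [0.5608, -0.0541, 0.0486]
orientation: [-0.001, 0.682, 0.731, -0.0]
wrist_force: [-0.2, -0.5, -0.1]
finger_gap: 0.0472
```

```bash
python3 plug.py;  python3 - <<'E'
from h import *
c=env.read_camera("wrist");save("w5",c["color"])
E
```

```text
11.45 [ 0.56076231 -0.05408995  0.04855744] [-0.23 -0.53 -0.14] 0.04723554751018105
plug px 3905 z 0.03180368757261558 0.07193123419258518 mid xy [ 0.5562 -0.0531  0.0519]
top face 815 [ 0.5592 -0.0532  0.0707] plane normal [-0.167 -0.005  0.986]
```

View pics/w5.png

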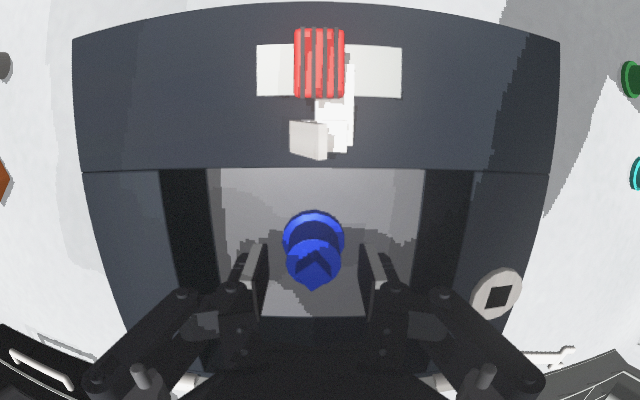

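The plug at (314,250) stands upright in the bay, clear of both fingers, and the latch is home. I'll lift out, shut the jaws and pass over to the back of the cover.

Call:
servo_tool(targets=[{"xyz": [0,0,-0.03],"twist": [0,0,0],"jaw": 0.55},{"xyz": [0,0,-0.07],"twist": [0,0,0],"jaw": 0.55},{"xyz": [0,0,-0.11],"twist": [0,0,0],"jaw": 0.3},{"xyz": [0,0,-0.15],"twist": [0,0,0],"jaw": 0},{"xyz": [0,0,-0.185],"twist": [0,0,0],"jaw": 0},{"xyz": [0,0,-0.205],"twist": [0,0,0],"jaw": 0},{"xyz": [0,0.02,-0.21],"twist": [0,0,0],"jaw": 0},{"xyz": [0,0.05,-0.21],"twist": [0,0,0],"jaw": 0},{"xyz": [0,0.08,-0.21],"twist": [0,0,0],"jaw": 0},{"xyz": [0,0.11,-0.21],"twist": [0,0,0],"jaw": 0},{"xyz": [0,0.125,-0.21],"twist": [0,0,0],"jaw": 0},{"xyz": [0,0.125,-0.21],"twist": [0,0,0],"jaw": 0}])

```text
clock: 12.55
tcp_pos: [0.6886, -0.0453, 0.2574]
orientation: [-0.0, 0.682, 0.732, 0.0]
wrist_force: [-0.2, 0.2, -0.7]
finger_gap: 0.0002
```

```bash
python3 - <<'E'
from h import *
s=env.get_state();print(s["clock"],back(s["tcp_pos"]),s["wrist_force"],s["joint_pos"].round(2));go(T(.128,0,.185),np.pi/2+YAW)
c=env.read_camera("scene");P=cloud(c);
# cover edge: highest points near tester in scene
t=(P-np.array([*ORG,0]));x=np.cos(YAW)*t[...,0]+np.sin(YAW)*t[...,1];y=-np.sin(YAW)*t[...,0]+np.cos(YAW)*t[...,1]
m=(abs(y)<.07)&(x>.05)&(x<.11)&(P[...,2]>.1)&(P[...,2]<.225)
for a in np.arange(.1,.225,.02):
    k=m&(P[...,2]>=a)&(P[...,2]<a+.02)
    if k.any(): print(a.round(2),k.sum(),np.median(x[k]).round(4),y[k].min().round(3),y[k].max().round(3))
E
```

```text
12.55 [ 0.13386087 -0.00117014  0.25739397] [-0.20408267  0.19291298 -0.73574918] [-0.18  0.55  0.48  1.49  0.   -0.25]
shift [ 0.0012 -0.0059  0.0724] twist [ 0.    -0.     0.001]
0.1 222 0.0801 -0.07 0.066
0.12 231 0.0828 -0.07 0.066
0.14 239 0.0855 -0.07 0.064
0.16 258 0.0882 -0.07 0.064
0.18 254 0.0906 -0.07 0.068
0.2 242 0.0919 -0.07 0.068
0.22 3 0.0927 -0.01 -0.003
```

Cover points match an opening of about 1.7 rad, with the outer edge at x≈0.092. I'll descend behind it and start pushing.

Call:
servo_tool(targets=[{"xyz": [0,-0.006,0.03],"twist": [0,0,0],"jaw": 0},{"xyz": [0,-0.006,0.055],"twist": [0,0,0],"jaw": 0},{"xyz": [0,-0.006,0.064],"twist": [0,0,0],"jaw": 0},{"xyz": [0,-0.012,0.064],"twist": [0,0,0],"jaw": 0},{"xyz": [0,-0.02,0.064],"twist": [0,0,0],"jaw": 0},{"xyz": [0,-0.026,0.064],"twist": [0,0,0],"jaw": 0},{"xyz": [0,-0.032,0.064],"twist": [0,0,0],"jaw": 0},{"xyz": [0,-0.038,0.064],"twist": [0,0,0],"jaw": 0},{"xyz": [0,-0.044,0.064],"twist": [0,0,0],"jaw": 0},{"xyz": [0,-0.052,0.064],"twist": [0,0,0],"jaw": 0},{"xyz": [0,-0.059,0.064],"twist": [0,0,0],"jaw": 0},{"xyz": [0,-0.066,0.064],"twist": [0,0,0],"jaw": 0}])

```text
clock: 13.6
tcp_pos: [0.6196, -0.0502, 0.1951]
orientation: [0.0, 0.682, 0.731, 0.0]
wrist_force: [1.7, 0.3, -0.1]
finger_gap: 0.0001
```

```bash
python3 - <<'E'
from h import *
s=env.get_state();print(s["clock"],back(s["tcp_pos"]).round(4),s["wrist_force"].round(1));go(T(-.022,0,.092),np.pi/2+YAW)
E
python3 chk.py
```

```text
13.6 [ 0.0647 -0.0012  0.1951] [ 1.7  0.3 -0.1]
shift [ 0.0012 -0.0867  0.103 ] twist [ 0. -0.  0.]
13.6 [ 0.0647 -0.0012  0.1951] [ 1.66  0.28 -0.11] 0.00014577208664586525
red 0 
x -0.045 1531 0.6982; x -0.02 1541 0.6913; x 0.01 1781 0.6842; x 0.04 1379 0.6843;
```

Call:
servo_tool(targets=[{"xyz": [0.001,-0.007,0.0035],"twist": [0,0,0],"jaw": 0},{"xyz": [0.001,-0.0145,0.0065],"twist": [0,0,0],"jaw": 0},{"xyz": [0.001,-0.023,0.01],"twist": [0,0,0],"jaw": 0},{"xyz": [0.001,-0.031,0.014],"twist": [0,0,0],"jaw": 0},{"xyz": [0.001,-0.039,0.0185],"twist": [0,0,0],"jaw": 0},{"xyz": [0.001,-0.0465,0.024],"twist": [0,0,0],"jaw": 0},{"xyz": [0.001,-0.0535,0.03],"twist": [0,0,0],"jaw": 0},{"xyz": [0.001,-0.06,0.0365],"twist": [0,0,0],"jaw": 0},{"xyz": [0.001,-0.066,0.0435],"twist": [0,0,0],"jaw": 0},{"xyz": [0.001,-0.071,0.051],"twist": [0,0,0],"jaw": 0}])

```text
clock: 14.48
tcp_pos: [0.5489, -0.0541, 0.1441]
orientation: [0.0, 0.682, 0.731, 0.0]
wrist_force: [-0.9, 1.0, 2.0]
finger_gap: 0.0003
```

```bash
python3 - <<'E'
from h import *
s=env.get_state();print(s["clock"],back(s["tcp_pos"]).round(4),s["wrist_force"].round(1));go(T(-.022,0,.092),np.pi/2+YAW)
c=env.read_camera("scene");save("s3",c["color"])
E
```

```text
14.4833 [-6.200e-03 -1.000e-04  1.441e-01] [-0.9  1.   2. ]
shift [ 0.0001 -0.0158  0.0521] twist [ 0. -0.  0.]
```

View pics/s3.png

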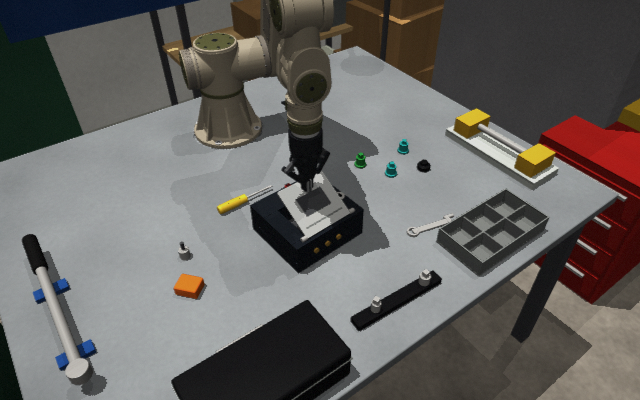

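The cover at (320,205) is partly shut under the fingertips, and the bystanders are where they were. I'll continue down the arc and stop just above shut.

Call:
servo_tool(targets=[{"xyz": [0,-0.0045,0.008],"twist": [0,0,0],"jaw": 0},{"xyz": [0,-0.0083,0.0165],"twist": [0,0,0],"jaw": 0},{"xyz": [0,-0.011,0.025],"twist": [0,0,0],"jaw": 0},{"xyz": [0,-0.0136,0.034],"twist": [0,0,0],"jaw": 0},{"xyz": [0,-0.015,0.04],"twist": [0,0,0],"jaw": 0},{"xyz": [0,-0.0155,0.045],"twist": [0,0,0],"jaw": 0},{"xyz": [0,-0.0158,0.048],"twist": [0,0,0],"jaw": 0},{"xyz": [0,-0.0158,0.05],"twist": [0,0,0],"jaw": 0},{"xyz": [0,-0.0158,0.05],"twist": [0,0,0],"jaw": 0}])

```text
clock: 15.28
tcp_pos: [0.5334, -0.0552, 0.0933]
orientation: [-0.0, 0.682, 0.731, -0.0]
wrist_force: [-0.3, 1.0, 2.0]
finger_gap: 0.0001
```

Call:
servo_tool(targets=[{"xyz": [0,0,0.001],"twist": [0,0,0],"jaw": 0},{"xyz": [0,0,0.002],"twist": [0,0,0],"jaw": 0},{"xyz": [0,0,0.002],"twist": [0,0,0],"jaw": 0}])

```text
clock: 15.53
tcp_pos: [0.5333, -0.0552, 0.0919]
orientation: [-0.0, 0.682, 0.731, -0.0]
wrist_force: [-2.1, -0.9, 3.0]
finger_gap: 0.0001
```

```bash
python3 - <<'E'
from h import *
s=env.get_state();print(s["clock"],back(s["tcp_pos"]).round(4),s["wrist_force"].round(1))
E
```

```text
15.5333 [-0.0217 -0.0002  0.0919] [-2.1 -0.9  3. ]
```

Call:
servo_tool(targets=[{"xyz": [0,0,0.0005],"twist": [0,0,0],"jaw": 0},{"xyz": [0,0,0.001],"twist": [0,0,0],"jaw": 0},{"xyz": [0,0,0.001],"twist": [0,0,0],"jaw": 0}])

```text
clock: 15.78
tcp_pos: [0.5334, -0.0552, 0.0915]
orientation: [-0.0, 0.682, 0.731, -0.0]
wrist_force: [-3.1, -0.3, 5.6]
finger_gap: -0.0002
```

Call:
servo_tool(targets=[{"xyz": [0,0,0.0005],"twist": [0,0,0],"jaw": 0},{"xyz": [0,0,0.001],"twist": [0,0,0],"jaw": 0},{"xyz": [0,0,0.001],"twist": [0,0,0],"jaw": 0}])

```text
clock: 16.03
tcp_pos: [0.5334, -0.0552, 0.091]
orientation: [0.0, 0.682, 0.731, -0.0]
wrist_force: [-4.3, -0.2, 10.7]
finger_gap: 0.0002
```

Call:
servo_tool(targets=[{"xyz": [0,0,0.001],"twist": [0,0,0],"jaw": 0},{"xyz": [0,0,0.001],"twist": [0,0,0],"jaw": 0},{"xyz": [0,0,0.001],"twist": [0,0,0],"jaw": 0}])

```text
clock: 16.28
tcp_pos: [0.5334, -0.0552, 0.0905]
orientation: [0.0, 0.682, 0.731, -0.0]
wrist_force: [-6.3, -0.2, 13.7]
finger_gap: 0.0003
```

Call:
servo_tool(targets=[{"xyz": [0,0,-0.002],"twist": [0,0,0],"jaw": 0},{"xyz": [0,0,-0.004],"twist": [0,0,0],"jaw": 0},{"xyz": [0,0,-0.008],"twist": [0,0,0],"jaw": 0},{"xyz": [0,0,-0.012],"twist": [0,0,0],"jaw": 0},{"xyz": [0,0,-0.012],"twist": [0,0,0],"jaw": 0},{"xyz": [0,0,-0.012],"twist": [0,0,0],"jaw": 0}])

```text
clock: 16.78
tcp_pos: [0.5341, -0.0552, 0.1012]
orientation: [0.0, 0.682, 0.731, 0.0]
wrist_force: [-0.4, -0.1, -0.6]
finger_gap: 0.0001
```

```bash
python3 - <<'E'
from h import *
s=env.get_state();print(s["clock"],back(s["tcp_pos"]).round(4),s["wrist_force"].round(1))
c=env.read_camera("scene");P=cloud(c);t=(P-np.array([*ORG,0]));x=np.cos(YAW)*t[...,0]+np.sin(YAW)*t[...,1];y=-np.sin(YAW)*t[...,0]+np.cos(YAW)*t[...,1]
for a in (-.04,-.02,0,.02,.05):
    k=(abs(x-a)<.008)&(y<-.02)&(y>-.06)&(P[...,2]<.13); print(a,k.sum(),np.median(P[...,2][k]).round(4))
E
```

```text
16.7833 [-0.021  -0.0003  0.1012] [-0.4 -0.1 -0.6]
-0.04 76 0.0921
-0.02 72 0.092
0 78 0.0918
0.02 74 0.0913
0.05 80 0.091
```

The cover is flat at 0.092 m with the finger clear and no force on it, so it is latched. I'll retreat up and take a final look.

Call:
servo_tool(targets=[{"xyz": [0,0,-0.03],"twist": [0,0,0],"jaw": 0},{"xyz": [0,0,-0.07],"twist": [0,0,0],"jaw": 0},{"xyz": [0,0,-0.11],"twist": [0,0,0],"jaw": 0},{"xyz": [0.03,-0.02,-0.14],"twist": [0,0,0],"jaw": 0},{"xyz": [0.06,-0.05,-0.15],"twist": [0,0,0],"jaw": 0},{"xyz": [0.1,-0.08,-0.15],"twist": [0,0,0],"jaw": 0},{"xyz": [0.14,-0.1,-0.15],"twist": [0,0,0],"jaw": 0},{"xyz": [0.18,-0.1,-0.15],"twist": [0,0,0],"jaw": 0},{"xyz": [0.21,-0.1,-0.15],"twist": [0,0,0],"jaw": 0},{"xyz": [0.23,-0.1,-0.15],"twist": [0,0,0],"jaw": 0},{"xyz": [0.24,-0.1,-0.15],"twist": [0,0,0],"jaw": 0},{"xyz": [0.24,-0.1,-0.15],"twist": [0,0,0],"jaw": 0}])

```text
clock: 17.83
tcp_pos: [0.4167, 0.1789, 0.2509]
orientation: [-0.0, 0.681, 0.733, 0.0]
wrist_force: [-1.0, -0.9, 0.2]
finger_gap: 0.0001
```

```bash
python3 chk.py; python3 - <<'E'
from h import *
a=env.read_camera("top")["color"];b=env.read_camera("scene")["color"]
save("fin",np.vstack([cv2.resize(a[120:300,130:500],(800,300)),cv2.resize(b[130:305,150:480],(800,300))]))
o=dict(np.load("scene.npz"))["color"]
d=cv2.absdiff(o,b).max(2)
for n,(u,v) in dict(hex=(183,251),orange=(189,286),knob=(424,165),spanner=(432,225),turq1=(403,146),turq2=(391,169),green=(360,160)).items(): print(n,d[v-6:v+7,u-8:u+9].mean().round(1))
E
```

```text
17.8333 [-0.1217  0.2415  0.2509] [-0.96 -0.95  0.19] 6.285624085707693e-05
red 40 [-0.0856  0.0012  0.1073]
x -0.045 371 0.0937; x -0.02 352 0.0937; x 0.01 332 0.0932; x 0.04 357 0.0923; 
hex 2.9
orange 3.1
knob 3.1
spanner 2.9
turq1 2.9
turq2 46.5
green 45.4
```

View pics/fin.png

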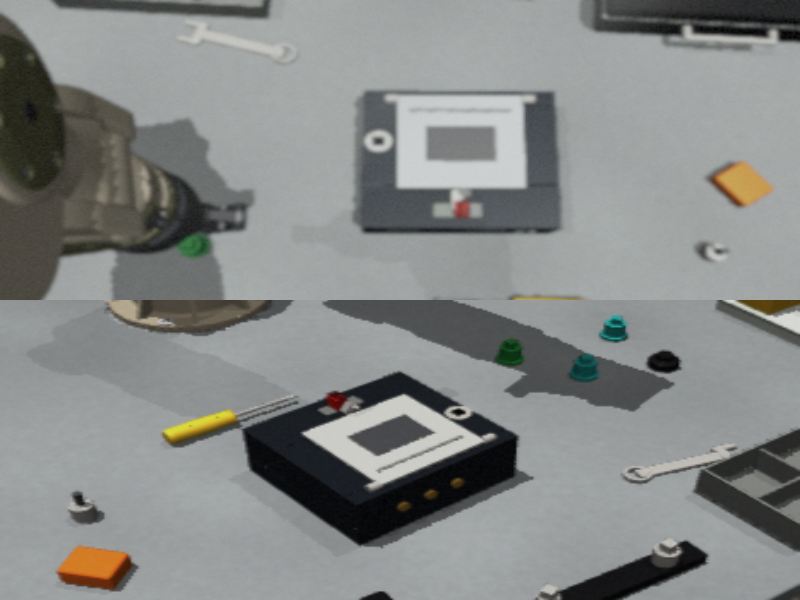

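The last view shows the cover flat and shut, with the red latch home at tester (-0.086, 0.001). The large differences for green and turq2 fit the arm's shadow, since both still stand in their places.

```bash
python3 -c "
from workcell import env
print(env.hand_in())"
```

```text
the job is handed in; nothing more can be done
None
```

The job is done and was handed in at about 18 s, well inside the 72 s limit. I slid the latch and the cover sprang open. The blue plug went upright onto the bay floor, and I pushed the cover shut and pressed it with about 14 N.

**Last checks:**
- **Cover:** it lies flat at 92–94 mm and stayed shut after the arm withdrew.
- **Latch:** the thumb piece reads x = -86, y = 1 mm in the tester's frame, which is home.
- **Plug:** after release its top read 72 mm, as it should standing upright on the bay floor. I could not see it again once the cover was shut.
- **Bystanders:** the hex socket, stop block, knob and spanner look unchanged in the scene camera.

**Disagreements:**
- **Look-alikes:** the image difference was large at the green plug and one turquoise plug. The final view shows the arm's shadow over them and both standing in place.
- **Plug position:** the wrist and top cameras differed by about 4 mm on where the plug first stood. The grasp held anyway.
- **Plug contact:** the force peaked at about 11 N as the plug met the floor, so the set-down was a little firmer than intended before I eased off and released it.

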